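Sort salvaged inverter parts into their trays

ROBOT

A 6-joint arm with a two-finger parallel gripper is mounted at the origin on the work surface. World frame = base frame: x ahead of the robot, y to its left, z up, the work surface at z = 0. Lengths are in m, angles in degrees, forces in N, time in s.
With the tool pointing down it reaches from about 0.275 to 0.825 m from the base axis. Payload 4.9 kg.
Tool frame: the origin (TCP) lies midway between the tips of the shut fingers; the grasp point (between the pads) lies behind it (r.grip_depth is the z of the grasp point in the tool frame, in m); z points along the fingers, y is the line along which they close (so a half turn about z gives the same grasp; the last joint's range is limited). The gripper opens to 85 mm and grips with 20 to 120 N. Pads are 22 mm wide; open, the fingers measure 114 mm over their backs; the gripper's body (76 mm by 85 mm) begins 54 mm behind the grasp point. The pads swing forward as they close: fully open they stand 13 mm farther back than shut.
Start: joints at [-73.866, 18.69, -11.035, 60.275, 0, 82.311], TCP at [0.222, -0.503, 0.231] pointing down, gripper open.
Joint ranges: [-152.03, 152.03], [-55.5, 102.48], [-74.3, 77.21], [-110.64, 120.58], [-84.22, 78.4], [-180, 180]. Speed limits (degrees/s): [147.25, 147.25, 180, 180, 180, 180].

INTERFACE

Orientations are given as [roll, pitch, yaw] about the fixed x, y, z axes, in that order (R = Rz(yaw) Ry(pitch) Rx(roll)).
In Python, from plant import sense, vision, r gives the robot as it stands.
- The arm moves only by the tool arm_command, never from a script. Its argument "motion" is a list of rows, each a list of 7 numbers: the shift along the world's x, y, z normalised to -1 to 1, where 1 is 200 mm, then the turn, a rotation vector about the world's x, y, z normalised to -1 to 1, where 1 is 2 pi rad, then the gripper's target within -1 to 1 (fully open at 1, half-way at 0, shut at -1). In form: [[tx, ty, tz, rx, ry, rz, jaw], ...]. A call has 1 to 8 rows; each row is the pose to reach, as a shift and turn from the pose commanded when the call began, turning the shorter way round; what a row does not reach only later rows make up. A row lasts 1/8 s, in which the tool goes at most 62.5 mm and 10.7 degrees, less where a joint would pass 70% of its speed; a pose out of reach is approached as far as the arm can. A call with a number of a shift or a turn outside -1 to 1 is refused whole. A call with a gripper value outside its range is refused whole. The fingers move at their own pace and stop on an object; "squeeze" is the grip in N (left out, the last holds). Time passes only in rows, so rows that repeat a pose let the fingers close. It gives the time, the measured TCP pose, the force, the opening and the grip force at its end, in the units of the state.
- sense(): the state, without advancing time (a new reading comes with each control period).
- vision.camera(name): name is "scene" or "top"; returns the picture (480x640x3 uint8, blue, green, red); there is no depth.
- vision.get_calibration(name): a dict with "vertical_fov" (degrees; the focal length in pixels is half the picture's height over the tangent of half this angle, whatever the lens; pixels are square), "cx", "cy" (the principal point, pixels), "k1" (the pictures are not rectified: a ray, as slopes to the right and down, at radius r is drawn at 1 + k1 r^2 times it, then the intrinsics apply), "camera_from_world" (4x4, takes a point from world to camera coordinates). Camera axes: x right, y down, z forward; pixel columns grow to the right and rows downward; lengths in m; the calibration is good to about 2 mm. A picture is of the moment at which its call begins. get_calibration takes no time and is no camera call.
- r.job_done(): hands the job in; it is judged then, once.
The state is a dict: "time_s": time; "q": joint angles; "joint_vel": joint speeds; "joint_efforts": joint torques, N m; "eef_pos": TCP position; "tcp_rot": TCP orientation; "wrist_force": force on the tool from outside, world axes, zero at the start; "wrist_torque": the same for the moment, N m; "finger_gap": finger opening in m; "finger_force": force on a finger pad.
Only numpy, scipy, OpenCV 4.12 (cv2) and the standard library are available. Lean on these libraries where they do the work, as an engineer would, in place of code of your own. Each camera call takes 0.05 s, during which the arm holds its last target. There are 200 camera calls.

TASK

Sort the five parts salvaged from the inverter: put each capacitor, heat sink and choke into the open front bay of the tray whose back bay shows a specimen of the same kind, whatever its size. Every part must end upright (the choke flat, the heat sinks fins up) on the floor of that bay, side by side with any other there, and let go. Leave the solder reel and the flux tin standing where they are.

Things in the scene. Friction and masses are not known exactly. Their poses are not given: they have to be found in the camera images.
- cap_large: Electrolytic capacitor: the larger upright black cylinder with a bare aluminium top, diameter 35 mm, 45 mm tall. Origin: centre of the underside; z up along its axis.
- cap_small: Electrolytic capacitor: the smaller upright black cylinder with a bare aluminium top, diameter 25 mm, 40 mm tall. Origin: centre of the underside; z up along its axis.
- sink_square: Finned bare aluminium heat sink, the square one: 40 mm along its x (along the fins) by 40 mm along its y (across the fins), 35 mm tall, fins upward. The two outermost fins make flat side faces at y = +-20 mm, firm enough to grip. Origin: centre of the underside; z up; its x points away from the robot within 0.6 rad at the start.
- sink_long: Finned bare aluminium heat sink, the long one: 60 mm along its x (along the fins) by 30 mm along its y (across the fins), 30 mm tall, fins upward. The two outermost fins make flat side faces at y = +-15 mm, firm enough to grip. Origin: centre of the underside; z up; its x points away from the robot within 0.6 rad at the start.
- choke: Toroidal choke lying flat: a thick ring with a row of copper wire turns around it, outer diameter 48 mm, hole about 18 mm, 26 mm tall; handle it as a solid disc (the hole cannot be entered). Origin: centre of the underside; z up.
- tray_cap: White tray, fixed, 150 (x) by 180 mm (y), yaw within 0.12 rad; rim 16 mm high, walls and floor 3 mm. A cross wall of rim height divides it: open front bay nearest the robot, inside x -72 to 15, y -87 to 87 mm, floor 3 mm above bench; back bay x 18 to 72 mm with a fixed specimen at x 45, y 0: a capacitor (35 mm across, top 48 mm above bench). Origin: centre of underside; x to the back bay, z up.
- tray_sink: White tray, fixed, 150 (x) by 180 mm (y), yaw within 0.12 rad; rim 16 mm high, walls and floor 3 mm. A cross wall of rim height divides it: open front bay nearest the robot, inside x -72 to 15, y -87 to 87 mm, floor 3 mm above bench; back bay x 18 to 72 mm with a fixed specimen at x 45, y 0: a heat sink (40 mm square, top 38 mm above bench). Origin: centre of underside; x to the back bay, z up.
- tray_choke: White tray, fixed, 150 (x) by 180 mm (y), yaw within 0.12 rad; rim 16 mm high, walls and floor 3 mm. A cross wall of rim height divides it: open front bay nearest the robot, inside x -72 to 15, y -87 to 87 mm, floor 3 mm above bench; back bay x 18 to 72 mm with a fixed specimen at x 45, y 0: a choke (48 mm across, top 29 mm above bench). Origin: centre of underside; x to the back bay, z up.
- reel: Bystander: solder reel standing on its flange, blue flanges with silvery wire between, 52 mm across, 40 mm tall, about 0.25 kg, loose. Origin: centre of the underside. It stands among the parts; leave it.
- tin: Bystander: round green flux tin, 62 mm across, 24 mm tall, about 0.12 kg, loose. Origin: centre of the underside. It stands among the parts; leave it.
There are look-alikes about, which are no part of the job. Leave any orange look-alike of the sink_long alone.

How it is judged (in metres and radians):
At the end, for the whole second after the job is handed in: Each part lies in the open front bay of the tray with its kind of specimen: origin inside the bay walls, underside at most 5 mm above the bay floor, upright within 0.15 rad (fins up), at rest, released. Reel and tin upright, within 30 mm of where they were (x of cap_large in the frame of tray_cap between -0.072 and 0.012 m and y of cap_large in the frame of tray_cap between -0.087 and 0.087 m and z of cap_large in the frame of tray_cap between 0 and 0.008 m and angle between each of cap_large, cap_small, sink_square, sink_long, choke's own z axis and vertical below 0.15 rad and linear speed of each of cap_large, cap_small, sink_square, sink_long, choke below 0.02 m/s and angular speed of each of cap_large, cap_small, sink_square, sink_long, choke below 0.2 rad/s and contact force between each of cap_large, cap_small, sink_square, sink_long, choke and the fingers below 0.1 N and x of cap_small in the frame of tray_cap between -0.072 and 0.012 m and y of cap_small in the frame of tray_cap between -0.087 and 0.087 m and z of cap_small in the frame of tray_cap between 0 and 0.008 m and x of sink_square in the frame of tray_sink between -0.072 and 0.012 m and y of sink_square in the frame of tray_sink between -0.087 and 0.087 m and z of sink_square in the frame of tray_sink between 0 and 0.008 m and x of sink_long in the frame of tray_sink between -0.072 and 0.012 m and y of sink_long in the frame of tray_sink between -0.087 and 0.087 m and z of sink_long in the frame of tray_sink between 0 and 0.008 m and x of choke in the frame of tray_choke between -0.072 and 0.012 m and y of choke in the frame of tray_choke between -0.087 and 0.087 m and z of choke in the frame of tray_choke between 0 and 0.008 m and distance of each of reel, tin from where it was at the start of the episode below 0.03 m and angle between each of reel, tin's own z axis and vertical below 0.2 rad); the robot touches nothing.
It fails at once if the solder reel is pushed more than 30 mm away or tipped over (distance of reel from where it was at the start of the episode above 0.03 m or angle between reel's own z axis and vertical above 0.4 rad).
It fails at once if the flux tin is pushed more than 30 mm away or tipped over (distance of tin from where it was at the start of the episode above 0.03 m or angle between tin's own z axis and vertical above 0.4 rad).
It also fails if it takes over 112 s, if anything falls off the work surface, if the arm or the gripper's body presses on something with over 40 N, if the wrist force passes 120 N, or if a joint passes its speed limit or range.

## Working session

There is one attempt and no reset: what is moved stays moved. The work goes in short steps, Python scripts to look and compute and a tool call to move; the robot and the scene stay as the last step left them, time stands still between calls to the robot, and variables do not carry over. Pictures are saved under pics/ and viewed, at most 14 in all, crops included, and the job is handed in when it is done.

Besides the shell and the picture viewer there is one more tool, called after "Emit:" by a JSON object that holds its "name" and its "arguments", one argument or row to a line. arm_command: Moves the arm, as the interface text tells. Its arguments: {"type":"object","properties":{"motion":{"type":"array","items":{"type":"array","items":{"type":"number","minimum":-1,"maximum":1}}},"squeeze":{"type":"number"}},"required":["motion"]}

```bash
mkdir -p pics; ls; python3 - <<'E'
from plant import sense, vision, r
import cv2
s=sense(); print(s, r.grip_depth)
for n in("top","scene"):
    cv2.imwrite(f"pics/{n}0.png",vision.camera(n)); c=vision.get_calibration(n); print(n,c)
E
```

```text
pics
{'time_s': 0.0, 'q': array([-7.38691210e+01,  1.87330327e+01, -1.10905421e+01,  6.02753860e+01,
       -6.88614883e-04,  8.23089270e+01]), 'joint_vel': array([-0.03456072, -0.12859816,  0.02526971, -0.00242776, -0.00879217,
        0.00535008]), 'joint_efforts': array([-7.38495546e-04, -4.43395150e+01,  2.62441581e+01,  1.53505109e-02,
        3.72563898e-05, -1.83382163e-07]), 'eef_pos': array([ 0.22197129, -0.50259013,  0.23050343]), 'tcp_rot': array([-1.79901837e+02, -1.25616675e-02,  2.38219419e+01]), 'wrist_force': array([-0.26053373,  0.15544618, -0.81007316]), 'wrist_torque': array([ 0.00266134,  0.01795901, -0.00246606]), 'finger_force': 0.0, 'finger_gap': 0.08551924093092404} -0.0187
top {'vertical_fov': 47.04183408197458, 'cx': 314.7934521796311, 'cy': 238.15092273316276, 'k1': -0.1383303984649963, 'camera_from_world': array([[ 0.01676077, -0.99980238, -0.01069004, -0.00742087],
       [-0.98192858, -0.01444353, -0.18869989,  0.5210799 ],
       [ 0.18850819,  0.01365961, -0.98197662,  0.99027506],
       [ 0.        ,  0.        ,  0.        ,  1.        ]])}
scene {'vertical_fov': 53.503142674294736, 'cx': 319.75820089047943, 'cy': 235.4946461280116, 'k1': -0.026085610965065956, 'camera_from_world': array([[-0.130586  ,  0.99122549,  0.02047767,  0.06146309],
       [ 0.65911584,  0.1022254 , -0.74506126, -0.3026194 ],
       [-0.74061704, -0.08379741, -0.66668162,  1.42807202],
       [ 0.        ,  0.        ,  0.        ,  1.        ]])}
```

View pics/top0.png

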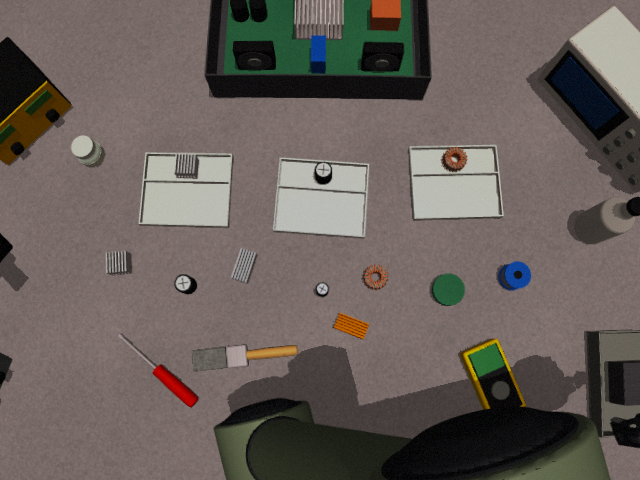

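View pics/scene0.png

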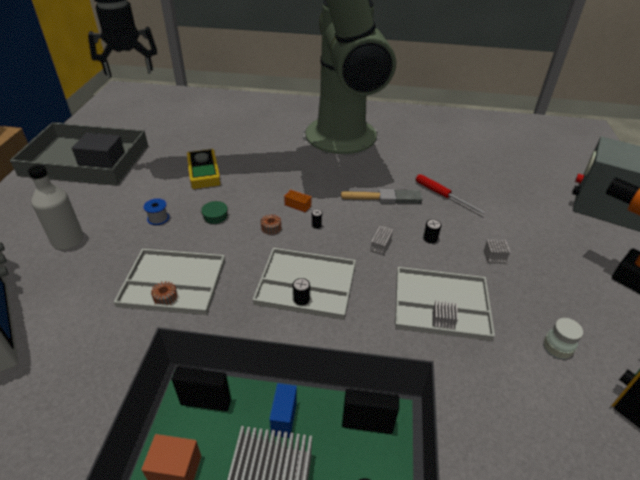

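Candidates (top view): cap_large (185,284), cap_small (322,289), sink_square (117,262), sink_long (244,265) versus the orange look-alike (351,326), and choke (375,277). Specimens, not to be moved: (186,165), (323,173), (455,159). Bystanders: reel (517,275), tin (448,290). Now one close crop to check the choice.

```bash
cat > h.py <<'E'
import numpy as np, cv2
from plant import sense, vision, r
def cal(n):
    c=vision.get_calibration(n); f=240/np.tan(np.radians(c["vertical_fov"]/2))
    return c,f
def world(uv,z,n="top"):
    c,f=cal(n); K=np.array([[f,0,c["cx"]],[0,f,c["cy"]],[0,0,1]])
    s=cv2.undistortPoints(np.float64(uv).reshape(-1,1,2),K,np.array([c["k1"],0,0,0]))[:,0]
    T=c["camera_from_world"]; R=T[:3,:3]; o=-R.T@T[:3,3]
    d=np.c_[s,np.ones(len(s))]@R
    return o+d*((z-o[2])/d[:,2])[:,None]
def pix(P,n="top"):
    c,f=cal(n); P=np.atleast_2d(np.float64(P)); T=c["camera_from_world"]; K=np.array([[f,0,c["cx"]],[0,f,c["cy"]],[0,0,1]])
    return cv2.projectPoints(P,cv2.Rodrigues(T[:3,:3])[0],T[:3,3],K,np.array([c["k1"],0,0,0]))[0][:,0]
def montage(img,cs,h,k,name,rows=2):
    t=[]
    for u,v in cs:
        p=cv2.resize(img[v-h:v+h,u-h:u+h],None,fx=k,fy=k,interpolation=cv2.INTER_CUBIC)
        for i in range(0,2*h,10):
            cv2.putText(p,str(u-h+i),(i*k,8),0,.3,(0,255,255)); cv2.putText(p,str(v-h+i),(0,i*k+4),0,.3,(0,255,255))
            cv2.line(p,(i*k,10),(i*k,14),(0,255,255)); 
        t.append(p)
    m=len(t)//rows
    cv2.imwrite(name,np.vstack([np.hstack(t[i*m:i*m+m]) for i in range(rows)]))
E
python3 - <<'E'
from h import *
im=cv2.imread("pics/top0.png")
montage(im,[(117,262),(185,284),(244,265),(322,289),(375,277),(351,326)],22,6,"pics/c1.png")
for n,p,z in [("sq",(117,258),.035),("capL",(183,281),.045),("long",(245,264),.03),("capS",(321.5,287),.04),("choke",(375,276),.026),("reel",(517,273),.04),("tin",(448.5,289),.024)]: print(n,world([p],z).round(4))
for n,P in [("sinktray",[(144,153),(232,153),(228,227),(139,224)]),("cap",[(280,158),(369,163),(365,237),(274,233)]),("choke",[(409,147),(497,145),(503,216),(412,220)])]:
    w=world(P,.016)[:,:2]; print(n,w.round(3).tolist(),w.mean(0).round(4),cv2.minAreaRect(w.astype(np.float32)))
    d=(w[0]+w[1]-w[2]-w[3]); print("yaw",np.degrees(np.arctan2(d[1],d[0])))
E
```

```text
sq [[0.479  0.3846 0.035 ]]
capL [[0.436  0.2482 0.045 ]]
long [[0.4726 0.1337 0.03  ]]
capS [[ 0.43   -0.0132  0.04  ]]
choke [[ 0.4539 -0.1149  0.026 ]]
reel [[ 0.4609 -0.3866  0.04  ]]
tin [[ 0.4308 -0.2562  0.024 ]]
sinktray [[0.7, 0.354], [0.701, 0.172], [0.547, 0.172], [0.551, 0.352]] [0.6248 0.2627] ((0.6242614984512329, 0.26334476470947266), (0.18267834186553955, 0.15323029458522797), 89.83556365966797)
yaw 0.35086675121170613
cap [[0.691, 0.074], [0.683, -0.105], [0.531, -0.097], [0.537, 0.081]] [ 0.6103 -0.0116] ((0.6096625328063965, -0.011884264647960663), (0.17926348745822906, 0.15428313612937927), 87.40784454345703)
yaw -2.9018808085344197
choke [[0.718, -0.186], [0.727, -0.369], [0.578, -0.372], [0.567, -0.189]] [ 0.6475 -0.2791] ((0.6469787359237671, -0.27885496616363525), (0.15150980651378632, 0.1870693415403366), 2.8252944946289062)
yaw 1.2789855655819
```

View pics/c1.png

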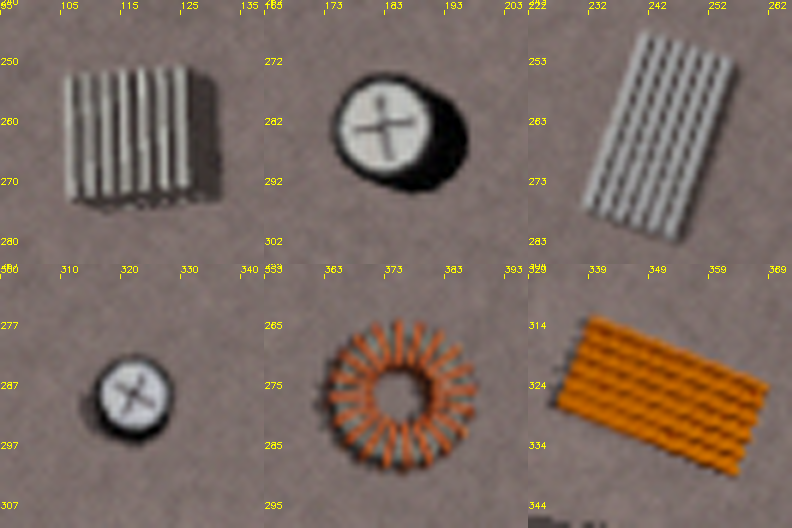

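The crop confirms the choice: the five parts are grey, black or copper-coloured, and the orange finned block (351,326) is the look-alike. Next, refined positions and placing targets.

```bash
python3 - <<'E'
from h import *
T=lambda P,c,o:[(c[0]-22+(x-o[0])/6,c[1]-22+(y-o[1])/6) for x,y in P]
for n,P,c,o,z in [("sq",[(65,78),(187,66),(190,190),(68,202)],(117,262),(0,0),.035),("long",[(643,30),(737,62),(683,240),(583,206)],(244,265),(528,0),.03)]:
    w=world(T(P,c,o),z)[:,:2]; d=w[0]+w[1]-w[2]-w[3]; print(n,w.mean(0).round(4),"sides",[round(float(np.linalg.norm(w[i]-w[i-1])),4) for i in range(4)],"yaw",np.degrees(np.arctan2(d[1],d[0])).round(1))
for n,p,z in [("capL",(183,283),.045),("capS",(322.2,289.2),.04),("choke",(375.8,277),.026)]: print(n,world([p],z).round(4))
for n,c,a,L in [("sink",(.6248,.2627),0,[(-.0285,.038),(-.0285,-.038)]),("cap",(.6103,-.0116),-2.4,[(-.0285,.04),(-.0285,-.038)]),("choke",(.6475,-.2791),2.5,[(-.0285,0)])]:
    a=np.radians(a); R=np.array([[np.cos(a),-np.sin(a)],[np.sin(a),np.cos(a)]])
    print(n,[(np.array(c)+R@l).round(4).tolist() for l in L])
E
```

```text
sq [0.4705 0.3856] sides [0.0408, 0.0413, 0.0406, 0.041] yaw 6.1
long [0.47  0.135] sides [0.0595, 0.0322, 0.0594, 0.0339] yaw -15.7
capL [[0.4322 0.248  0.045 ]]
capS [[ 0.4259 -0.0146  0.04  ]]
choke [[ 0.452  -0.1164  0.026 ]]
sink [[0.5963, 0.3007], [0.5963, 0.2247]]
cap [[0.5835, 0.0296], [0.5802, -0.0484]]
choke [[0.619, -0.2803]]
```

Emit:
{"name": "arm_command", "arguments": {
  "motion": [
    [0.3, 0.3, 0, 0.0, 0, 0.03, 1],
    [0.6, 0.6, 0, 0, 0, 0.06, 1],
    [0.9, 0.9, 0, 0, 0, 0.09, 1],
    [1, 1, 0, 0, 0, 0.12, 1],
    [1, 1, 0, 0, 0, 0.15, 1],
    [1, 1, 0, 0, 0, 0.18, 1],
    [1, 1, 0, 0, 0, 0.205, 1],
    [1, 1, 0, 0, 0, 0.22, 1]
  ],
  "squeeze": 40
}}

```text
time_s: 1.1
eef_pos: [0.4221, -0.3027, 0.2308]
tcp_rot: [-180.0, -0.0, 103.3]
wrist_force: [-0.2, 0.4, -0.2]
finger_gap: 0.0855
finger_force: 0.0
```

Emit:
{"name": "arm_command", "arguments": {
  "motion": [
    [0.05, 0.25, 0, 0, 0, 0.03, 1],
    [0.1, 0.5, -0.1, 0, 0, 0.06, 1],
    [0.15, 0.75, -0.2, 0, 0, 0.09, 1],
    [0.15, 0.93, -0.3, 0, 0, 0.12, 1],
    [0.15, 0.93, -0.4, 0, 0, 0.15, 1],
    [0.15, 0.93, -0.5, 0, 0, 0.18, 1],
    [0.15, 0.93, -0.6, 0, 0, 0.2, 1],
    [0.15, 0.93, -0.65, 0, 0, 0.213, 1]
  ]
}}

```text
time_s: 2.1
eef_pos: [0.4512, -0.1166, 0.1]
tcp_rot: [179.9, -0.1, 179.9]
wrist_force: [-0.3, 0.1, -0.5]
finger_gap: 0.0853
finger_force: 0.0
```

```bash
python3 - <<'E'
from h import *
print(sense()['q'].round(1)); im=vision.camera("scene"); cv2.imwrite("pics/s1.png",cv2.resize(im[120:320,180:380],(600,600),interpolation=2))
E
```

```text
[-23.6  18.1 -33.6  38.3   0.  -23.5]
```

View pics/s1.png

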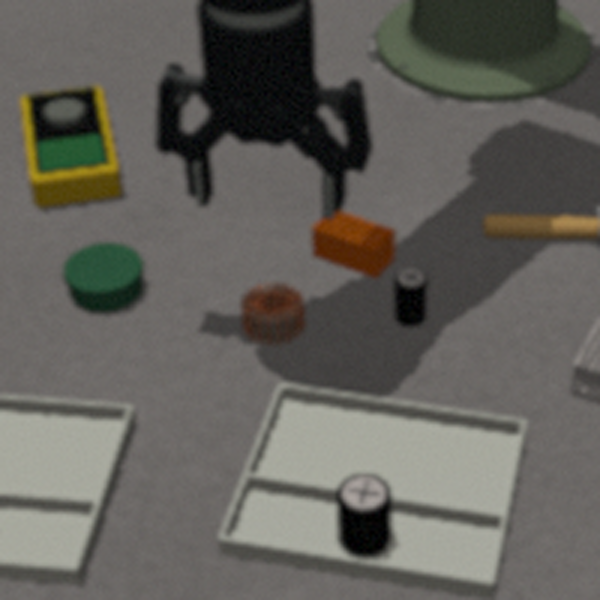

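The gripper hangs over the choke, with its fingers either side (crop 200 and 335, choke at 272). Next: lower, close and lift.

Emit:
{"name": "arm_command", "arguments": {
  "motion": [
    [0, 0, -0.25, 0, 0, 0, 1],
    [0, 0, -0.4, 0, 0, 0, 1],
    [0, 0, -0.48, 0, 0, 0, 1],
    [0, 0, -0.48, 0, 0, 0, 1],
    [0, 0, -0.48, 0, 0, 0, -1],
    [0, 0, -0.48, 0, 0, 0, -1],
    [0, 0, -0.48, 0, 0, 0, -1],
    [0, 0, -0.48, 0, 0, 0, -1]
  ]
}}

```text
time_s: 3.15
eef_pos: [0.453, -0.1174, 0.0065]
tcp_rot: [-180.0, 0.1, 179.7]
wrist_force: [-0.8, 0.4, 5.1]
finger_gap: 0.0467
finger_force: 40.3
```

Emit:
{"name": "arm_command", "arguments": {
  "motion": [
    [0, 0, 0.2, 0, 0, 0, -1],
    [0, 0, 0.4, 0, 0, 0, -1],
    [0.15, -0.15, 0.5, 0, 0, 0.007, -1],
    [0.4, -0.4, 0.5, 0, 0, 0.007, -1],
    [0.65, -0.65, 0.5, 0, 0, 0.007, -1],
    [0.835, -0.82, 0.5, 0, 0, 0.007, -1],
    [0.835, -0.82, 0.5, 0, 0, 0.007, -1],
    [0.835, -0.82, 0.5, 0, 0, 0.007, -1]
  ]
}}

```text
time_s: 4.15
eef_pos: [0.6185, -0.2808, 0.1048]
tcp_rot: [179.9, -0.1, -177.8]
wrist_force: [-1.1, 0.0, -0.9]
finger_gap: 0.0463
finger_force: 41.7
```

Emit:
{"name": "arm_command", "arguments": {
  "motion": [
    [0, 0, -0.2, 0, 0, 0, -1],
    [0, 0, -0.35, 0, 0, 0, -1],
    [0, 0, -0.44, 0, 0, 0, -1],
    [0, 0, -0.475, 0, 0, 0, -1],
    [0, 0, -0.475, 0, 0, 0, -1],
    [0, 0, -0.475, 0, 0, 0, 0.6],
    [0, 0, -0.475, 0, 0, 0, 0.6],
    [0, 0, -0.475, 0, 0, 0, 0.6]
  ]
}}

```text
time_s: 5.15
eef_pos: [0.6195, -0.2814, 0.0109]
tcp_rot: [-180.0, 0.0, -177.8]
wrist_force: [-0.8, -1.4, -0.1]
finger_gap: 0.0681
finger_force: 0.0
```

Emit:
{"name": "arm_command", "arguments": {
  "motion": [
    [0, 0, 0.2, 0, 0, 0, 0.6],
    [0, 0, 0.4, 0, 0, 0, 0.6],
    [-0.1, 0.1, 0.5, 0, 0, -0.007, 1],
    [-0.3, 0.35, 0.5, 0, 0, -0.007, 1],
    [-0.5, 0.6, 0.5, 0, 0, -0.007, 1],
    [-0.7, 0.8, 0.5, 0, 0, -0.007, 1],
    [-0.9, 1, 0.5, 0, 0, -0.007, 1],
    [-0.965, 1, 0.5, 0, 0, -0.007, 1]
  ]
}}

```text
time_s: 6.15
eef_pos: [0.423, -0.0786, 0.1102]
tcp_rot: [179.9, -0.1, 179.9]
wrist_force: [0.5, -0.6, -0.2]
finger_gap: 0.0854
finger_force: 0.0
```

Emit:
{"name": "arm_command", "arguments": {
  "motion": [
    [0, 0.2, 0, 0, 0, 0, 1],
    [0, 0.33, 0, 0, 0, 0, 1],
    [0, 0.33, -0.2, 0, 0, 0, 1],
    [0, 0.33, -0.4, 0, 0, 0, 1],
    [0, 0.33, -0.52, 0, 0, 0, 1],
    [0, 0.33, -0.52, 0, 0, 0, 1],
    [0, 0.33, -0.52, 0, 0, 0, -1],
    [0, 0.33, -0.52, 0, 0, 0, -1]
  ]
}}

```text
time_s: 7.15
eef_pos: [0.4275, -0.0156, 0.0074]
tcp_rot: [-180.0, 0.1, 179.7]
wrist_force: [-0.8, -0.0, 0.1]
finger_gap: 0.0515
finger_force: 0.0
```

Emit:
{"name": "arm_command", "arguments": {
  "motion": [
    [0, 0, 0, 0, 0, 0, -1],
    [0, 0, 0, 0, 0, 0, -1],
    [0, 0, 0, 0, 0, 0, -1]
  ]
}}

```text
time_s: 7.52
eef_pos: [0.4269, -0.0153, 0.0071]
tcp_rot: [-180.0, 0.1, 179.7]
wrist_force: [-1.3, 0.0, 6.4]
finger_gap: 0.0233
finger_force: 38.9
```

Emit:
{"name": "arm_command", "arguments": {
  "motion": [
    [0, 0, 0.2, 0, 0, 0, -1],
    [0, 0, 0.4, 0, 0, 0, -1],
    [0.2, -0.05, 0.5, 0, 0, -0.007, -1],
    [0.45, -0.1, 0.5, 0, 0, -0.007, -1],
    [0.7, -0.15, 0.5, 0, 0, -0.007, -1],
    [0.77, -0.17, 0.5, 0, 0, -0.007, -1],
    [0.77, -0.17, 0.5, 0, 0, -0.007, -1]
  ]
}}

```text
time_s: 8.4
eef_pos: [0.5808, -0.0494, 0.1061]
tcp_rot: [-180.0, 0.0, 177.2]
wrist_force: [-0.7, 0.1, -0.1]
finger_gap: 0.0236
finger_force: 39.5
```

Emit:
{"name": "arm_command", "arguments": {
  "motion": [
    [0, 0, -0.2, 0, 0, 0, -1],
    [0, 0, -0.35, 0, 0, 0, -1],
    [0, 0, -0.44, 0, 0, 0, -1],
    [0, 0, -0.48, 0, 0, 0, -1],
    [0, 0, -0.48, 0, 0, 0, -1],
    [0, 0, -0.48, 0, 0, 0, 0],
    [0, 0, -0.48, 0, 0, 0, 0],
    [0, 0, -0.48, 0, 0, 0, 0]
  ]
}}

```text
time_s: 9.4
eef_pos: [0.5803, -0.0492, 0.0105]
tcp_rot: [-180.0, 0.0, 177.2]
wrist_force: [-0.6, -0.1, -1.1]
finger_gap: 0.0426
finger_force: 0.0
```

Emit:
{"name": "arm_command", "arguments": {
  "motion": [
    [0, 0, 0.2, 0, 0, 0, 0],
    [0, 0, 0.4, 0, 0, 0, 0],
    [-0.1, 0.2, 0.5, 0, 0, 0.007, 1],
    [-0.2, 0.4, 0.5, 0, 0, 0.007, 1],
    [-0.4, 0.6, 0.5, 0, 0, 0.007, 1],
    [-0.6, 0.8, 0.5, 0, 0, 0.007, 1],
    [-0.74, 1, 0.5, 0, 0, 0.007, 1]
  ]
}}

```text
time_s: 10.28
eef_pos: [0.4302, 0.1518, 0.1103]
tcp_rot: [180.0, -0.0, 179.7]
wrist_force: [0.4, 0.4, 0.3]
finger_gap: 0.0857
finger_force: 0.0
```

Emit:
{"name": "arm_command", "arguments": {
  "motion": [
    [0, 0.25, 0, 0, 0, 0, 1],
    [0, 0.48, 0, 0, 0, 0, 1],
    [0, 0.48, 0, 0, 0, 0, 1],
    [0, 0.48, -0.2, 0, 0, 0, 1],
    [0, 0.48, -0.4, 0, 0, 0, 1],
    [0, 0.48, -0.51, 0, 0, 0, 1],
    [0, 0.48, -0.51, 0, 0, 0, 1],
    [0, 0.48, -0.51, 0, 0, 0, -1]
  ]
}}

```text
time_s: 11.28
eef_pos: [0.4328, 0.2465, 0.009]
tcp_rot: [180.0, 0.0, 179.7]
wrist_force: [-0.2, -0.2, 0.7]
finger_gap: 0.0697
finger_force: 0.0
```

Emit:
{"name": "arm_command", "arguments": {
  "motion": [
    [0, 0, 0, 0, 0, 0, -1],
    [0, 0, 0, 0, 0, 0, -1],
    [0, 0, 0, 0, 0, 0, -1],
    [0, 0, 0, 0, 0, 0, -1]
  ]
}}

```text
time_s: 11.78
eef_pos: [0.433, 0.2471, 0.0094]
tcp_rot: [180.0, 0.1, 179.7]
wrist_force: [-1.2, -1.0, 7.2]
finger_gap: 0.0342
finger_force: 39.6
```

Emit:
{"name": "arm_command", "arguments": {
  "motion": [
    [0, 0, 0.2, 0, 0, 0, -1],
    [0, 0, 0.4, 0, 0, 0, -1],
    [0.15, -0.2, 0.5, 0, 0, -0.007, -1],
    [0.35, -0.4, 0.5, 0, 0, -0.007, -1],
    [0.55, -0.6, 0.5, 0, 0, -0.007, -1],
    [0.7, -0.8, 0.5, 0, 0, -0.007, -1],
    [0.76, -1, 0.5, 0, 0, -0.007, -1],
    [0.76, -1, 0.5, 0, 0, -0.007, -1]
  ]
}}

```text
time_s: 12.78
eef_pos: [0.5852, 0.0441, 0.1084]
tcp_rot: [-180.0, 0.0, 176.9]
wrist_force: [-0.7, 0.8, 0.2]
finger_gap: 0.0337
finger_force: 40.2
```

Emit:
{"name": "arm_command", "arguments": {
  "motion": [
    [0, -0.09, 0, 0, 0, 0, -1],
    [0, -0.09, -0.2, 0, 0, 0, -1],
    [0, -0.09, -0.38, 0, 0, 0, -1],
    [0, -0.09, -0.475, 0, 0, 0, -1],
    [0, -0.09, -0.475, 0, 0, 0, -1],
    [0, -0.09, -0.475, 0, 0, 0, 0.2],
    [0, -0.09, -0.475, 0, 0, 0, 0.2],
    [0, -0.09, -0.475, 0, 0, 0, 0.2]
  ]
}}

```text
time_s: 13.78
eef_pos: [0.5844, 0.0289, 0.0137]
tcp_rot: [-180.0, 0.0, 177.2]
wrist_force: [0.2, -0.1, 0.4]
finger_gap: 0.0514
finger_force: 0.0
```

```bash
python3 - <<'E'
from h import *
im=vision.camera("scene"); cv2.imwrite("pics/s2.png",cv2.resize(im[180:360,100:520],None,fx=1.9,fy=1.9,interpolation=2))
E
```

```text
(no output)
```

View pics/s2.png

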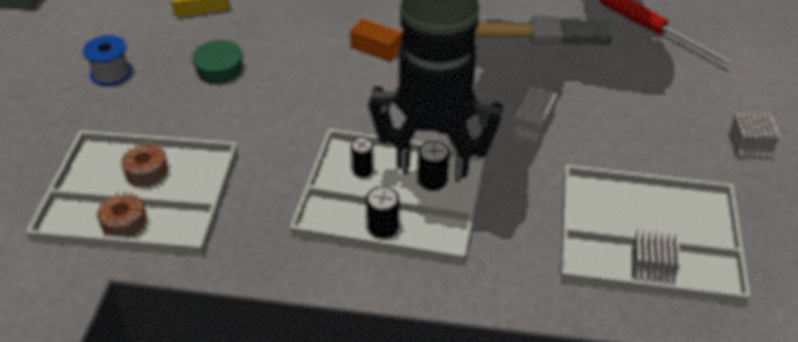

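Both caps stand upright in the front bay (crop 362,155 and 433,165), and the choke lies flat (145,165). Next is sink_long.

Emit:
{"name": "arm_command", "arguments": {
  "motion": [
    [0, 0, 0.2, 0, 0, 0, 0.2],
    [0, 0, 0.4, 0, 0, 0, 0.2],
    [-0.1, 0.1, 0.5, 0, 0, -0.01, 1],
    [-0.3, 0.3, 0.5, 0, 0, -0.025, 1],
    [-0.5, 0.5, 0.5, 0, 0, -0.037, 1],
    [-0.57, 0.53, 0.5, 0, 0, -0.037, 1],
    [-0.57, 0.53, 0.5, 0, 0, -0.037, 1]
  ]
}}

```text
time_s: 14.7
eef_pos: [0.4699, 0.1351, 0.1136]
tcp_rot: [-180.0, 0.0, 164.0]
wrist_force: [1.7, 0.1, 0.6]
finger_gap: 0.0852
finger_force: 0.0
```

Emit:
{"name": "arm_command", "arguments": {
  "motion": [
    [0, 0, -0.2, 0, 0, 0, 1],
    [0, 0, -0.4, 0, 0, 0, 1],
    [0, 0, -0.53, 0, 0, 0, 1],
    [0, 0, -0.53, 0, 0, 0, 1],
    [0, 0, -0.53, 0, 0, 0, -1],
    [0, 0, -0.53, 0, 0, 0, -1],
    [0, 0, -0.53, 0, 0, 0, -1],
    [0, 0, -0.53, 0, 0, 0, -1]
  ]
}}

```text
time_s: 15.7
eef_pos: [0.4713, 0.135, 0.0084]
tcp_rot: [179.9, 0.1, 163.9]
wrist_force: [-0.7, -0.9, 7.0]
finger_gap: 0.0289
finger_force: 40.8
```

Emit:
{"name": "arm_command", "arguments": {
  "motion": [
    [0, 0, 0, 0, 0, 0, -1],
    [0, 0, 0, 0, 0, 0, -1]
  ]
}}

```text
time_s: 15.95
eef_pos: [0.4712, 0.135, 0.0084]
tcp_rot: [180.0, 0.1, 163.9]
wrist_force: [-1.9, -0.0, 6.7]
finger_gap: 0.0295
finger_force: 40.8
```

Emit:
{"name": "arm_command", "arguments": {
  "motion": [
    [0, 0, 0.2, 0, 0, 0, -1],
    [0, 0, 0.4, 0, 0, 0, -1],
    [0.1, 0.1, 0.5, 0, 0, 0.01, -1],
    [0.3, 0.25, 0.5, 0, 0, 0.025, -1],
    [0.5, 0.4, 0.5, 0, 0, 0.044, -1],
    [0.63, 0.45, 0.5, 0, 0, 0.044, -1],
    [0.63, 0.45, 0.5, 0, 0, 0.044, -1]
  ]
}}

```text
time_s: 16.82
eef_pos: [0.5975, 0.2256, 0.107]
tcp_rot: [180.0, 0.1, 179.7]
wrist_force: [-0.8, 0.2, -1.3]
finger_gap: 0.0293
finger_force: 39.9
```

Emit:
{"name": "arm_command", "arguments": {
  "motion": [
    [0, 0, -0.2, 0, 0, 0, -1],
    [0, 0, -0.38, 0, 0, 0, -1],
    [0, 0, -0.475, 0, 0, 0, -1],
    [0, 0, -0.475, 0, 0, 0, -1],
    [0, 0, -0.475, 0, 0, 0, 0.05],
    [0, 0, -0.475, 0, 0, 0, 0.05],
    [0, 0, -0.475, 0, 0, 0, 0.05],
    [0, 0, -0.475, 0, 0, 0, 0.05]
  ]
}}

```text
time_s: 17.82
eef_pos: [0.5963, 0.2249, 0.0125]
tcp_rot: [180.0, 0.0, 179.7]
wrist_force: [-0.5, -0.2, 1.0]
finger_gap: 0.0449
finger_force: 0.0
```

Emit:
{"name": "arm_command", "arguments": {
  "motion": [
    [0, 0, 0.2, 0, 0, 0, 0.05],
    [0, 0, 0.4, 0, 0, 0, 0.05],
    [-0.1, 0.15, 0.5, 0, 0, 0.01, 1],
    [-0.3, 0.4, 0.5, 0, 0, 0.017, 1],
    [-0.5, 0.6, 0.5, 0, 0, 0.017, 1],
    [-0.63, 0.8, 0.5, 0, 0, 0.017, 1],
    [-0.63, 0.8, 0.5, 0, 0, 0.017, 1],
    [-0.63, 0.8, 0.5, 0, 0, 0.017, 1]
  ]
}}

```text
time_s: 18.82
eef_pos: [0.4703, 0.3848, 0.1123]
tcp_rot: [-180.0, 0.0, -174.2]
wrist_force: [0.2, -0.9, -0.7]
finger_gap: 0.0854
finger_force: 0.0
```

Emit:
{"name": "arm_command", "arguments": {
  "motion": [
    [0, 0, -0.2, 0, 0, 0, 1],
    [0, 0, -0.4, 0, 0, 0, 1],
    [0, 0, -0.52, 0, 0, 0, 1],
    [0, 0, -0.52, 0, 0, 0, 1],
    [0, 0, -0.52, 0, 0, 0, -1],
    [0, 0, -0.52, 0, 0, 0, -1],
    [0, 0, -0.52, 0, 0, 0, -1],
    [0, 0, -0.52, 0, 0, 0, -1]
  ]
}}

```text
time_s: 19.82
eef_pos: [0.4713, 0.3855, 0.0098]
tcp_rot: [179.9, 0.2, -174.2]
wrist_force: [0.9, -0.7, 6.5]
finger_gap: 0.0392
finger_force: 42.1
```

Emit:
{"name": "arm_command", "arguments": {
  "motion": [
    [0, 0, 0, 0, 0, 0, -1],
    [0, 0, 0, 0, 0, 0, -1]
  ]
}}

```text
time_s: 20.08
eef_pos: [0.4713, 0.3855, 0.0098]
tcp_rot: [179.9, 0.2, -174.2]
wrist_force: [0.5, -0.6, 6.2]
finger_gap: 0.0393
finger_force: 42.1
```

Emit:
{"name": "arm_command", "arguments": {
  "motion": [
    [0, 0, 0.2, 0, 0, 0, -1],
    [0, 0, 0.4, 0, 0, 0, -1],
    [0.1, -0.1, 0.5, 0, 0, -0.01, -1],
    [0.3, -0.25, 0.5, 0, 0, -0.017, -1],
    [0.5, -0.4, 0.5, 0, 0, -0.017, -1],
    [0.63, -0.42, 0.5, 0, 0, -0.017, -1],
    [0.63, -0.42, 0.5, 0, 0, -0.017, -1]
  ]
}}

```text
time_s: 20.95
eef_pos: [0.5977, 0.3, 0.1081]
tcp_rot: [180.0, 0.0, 179.6]
wrist_force: [-0.1, -0.0, -1.5]
finger_gap: 0.0394
finger_force: 41.2
```

Emit:
{"name": "arm_command", "arguments": {
  "motion": [
    [0, 0, -0.2, 0, 0, 0, -1],
    [0, 0, -0.38, 0, 0, 0, -1],
    [0, 0, -0.475, 0, 0, 0, -1],
    [0, 0, -0.475, 0, 0, 0, -1],
    [0, 0, -0.475, 0, 0, 0, 0.25],
    [0, 0, -0.475, 0, 0, 0, 0.25],
    [0, 0, -0.475, 0, 0, 0, 0.25],
    [0, 0, -0.475, 0, 0, 0, 0.25]
  ]
}}

```text
time_s: 21.95
eef_pos: [0.5963, 0.3009, 0.0135]
tcp_rot: [180.0, 0.0, 179.7]
wrist_force: [0.1, 0.5, 0.2]
finger_gap: 0.0532
finger_force: 0.0
```

Emit:
{"name": "arm_command", "arguments": {
  "motion": [
    [0, 0, 0.2, 0, 0, 0, 0.25],
    [0, 0, 0.5, 0, 0, 0, 0.25],
    [0, 0, 0.8, 0, 0, 0, 0.25],
    [-0.5, 0, 1, 0, 0, 0, 0.25],
    [-1, 0, 1, 0, 0, 0, 0.25],
    [-1, 0, 1, 0, 0, 0, 0.25],
    [-1, 0, 1, 0, 0, 0, 0.25]
  ]
}}

```text
time_s: 22.82
eef_pos: [0.3928, 0.3005, 0.2139]
tcp_rot: [-180.0, -0.0, 179.8]
wrist_force: [-0.5, -0.3, 0.4]
finger_gap: 0.0533
finger_force: 0.0
```

```bash
python3 - <<'E'
from h import *
im=vision.camera("scene"); cv2.imwrite("pics/s3.png",cv2.resize(im[180:360,100:520],None,fx=1.9,fy=1.9,interpolation=2))
cv2.imwrite("pics/t3.png",cv2.resize(vision.camera("top")[130:310,90:550],None,fx=1.7,fy=1.7,interpolation=2))
E
```

```text
(no output)
```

View pics/s3.png

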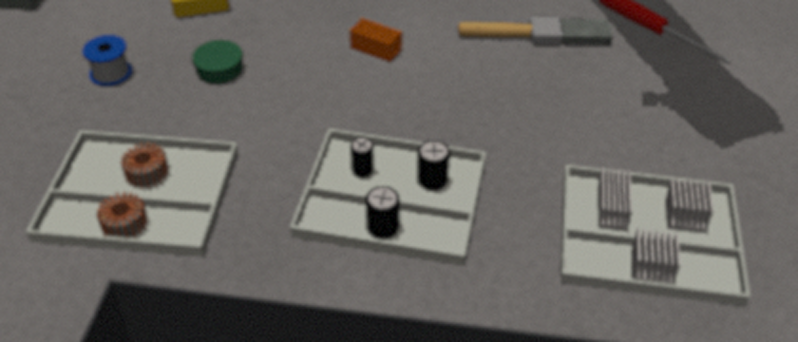

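View pics/t3.png

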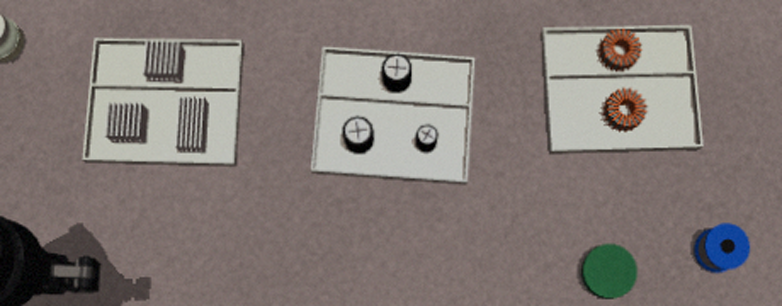

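All five parts stand in the matching front bays: sinks at (127,122) and (192,124), caps at (358,134) and (427,138), choke at (624,110) in the top crop. The reel and the tin have not moved.

```bash
python3 -c "
from plant import r; print(r.job_done())"
```

```text
the job is handed in; nothing more can be done
None
```

The job is handed in: camera pictures after the last move show all five parts upright and released in the front bays of their matching trays, with the reel and tin not moved, at about 23 s of the 112 s allowed; the hand-in returned no verdict.

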